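# Third hand: hold a carrier plate against a sprung stop

### The arm

A 6-joint arm with a two-finger parallel gripper is mounted at the origin on a cart in front of the work surface, level with it; the furniture and walls round the work are solid. World frame = base frame: x ahead of the robot, y to its left, z up, the work surface at z = 0. Lengths are in m, angles in degrees, forces in N, time in s.
With the tool pointing down it reaches from about 0.325 to 0.775 m from the base axis. Payload 5.5 kg.
Tool frame: the origin (TCP) lies at the very end of the fingers, on their centre line; the grasp point (between the pads) lies 19 mm behind it; z points along the fingers, y is the direction in which the jaws open and shut (so a half turn about z gives the same grasp; the last joint's range is limited). The gripper opens to 85 mm and grips with 20 to 120 N. Pads are 22 mm wide; open, the fingers measure 114 mm over their backs; the gripper's body (76 mm by 85 mm) begins 54 mm behind the grasp point. The pads swing forward as they close: fully open they stand 13 mm farther back than shut.
Start: joints at [-71.603, 5.22, 70.514, -0, 104.267, -3.249], TCP at [0.221, -0.558, 0.231] pointing down, gripper open.
Joint ranges: [-164.24, 164.24], [-49.07, 125.15], [9.68, 141.18], [-86.29, 266.29], [3.28, 154.24], [-151.56, 151.56]. Speed limits (degrees/s): [147.25, 147.25, 172.46, 180, 180, 180].

### API

Orientations are given as [roll, pitch, yaw] about the fixed x, y, z axes, in that order (R = Rz(yaw) Ry(pitch) Rx(roll)).
In Python, from rig import manip gives the robot as it stands. The module is installed in compiled form; this text tells all that it offers.
- The arm moves only by the shell command python3 -m handwheel 'ROWS' [FORCE]. ROWS is JSON, a list of rows, each an object with "jaw": the finger opening in m, from 0 to 0.0854; "dp": the shift along the world's x, y, z in m, a list of three; "delta_rot": the turn, a rotation vector about the world's x, y, z in rad, a list of three. A call has 1 to 20 rows; each row shifts and turns the pose as measured when the row begins; what a row does not reach is not made up. A row lasts 1/12 s, in which the tool goes at most 41.7 mm and 7.16 degrees, less where a joint would pass 70% of its speed; a pose out of reach is approached as far as the arm can. A call is refused whole if a number of a shift passes 0.0417 or a number of a turn 0.125, either way. A call with a gripper value outside its range is refused whole. The fingers move at their own pace and stop on an object; FORCE is the grip in N (left out, the last holds). Time passes only in rows, so rows that do not move let the fingers close. It gives the time, the measured TCP pose, the force and the opening at its end, in the units of the state.
- manip.sense(): the state, without advancing time (a new reading comes with each control period).
- manip.capture(name): name is "side" or "top"; returns the picture (420x560x3 uint8, blue, green, red); there is no depth.
- manip.camera_info(name): a dict with "mtx" (3x3 intrinsics, pixels), "k1" (the pictures are not rectified: a ray, as slopes to the right and down, at radius r is drawn at 1 + k1 r^2 times it, then the intrinsics apply), "rvec" (rotation vector, rad) and "tvec" (3), from world to camera coordinates, as OpenCV has them. Camera axes: x right, y down, z forward; pixel columns grow to the right and rows downward; lengths in m; the calibration is good to about 2 mm. A picture is of the moment at which its call begins. camera_info takes no time and is no camera call.
- manip.job_done(): hands the job in, once; it reports no verdict.
The state is a dict: "clock": time; "joint_pos": joint angles; "qd": joint speeds; "tau": joint torques, N m; "tool_pos": TCP position; "ee_rot": TCP orientation; "force": force on the tool from outside, world axes, zero at the start; "ft_torque": the same for the moment, N m; "width": finger opening in m.
Only numpy, scipy, OpenCV 4.12 (cv2) and the standard library are available. Lean on these libraries where they do the work, as an engineer would, in place of code of your own. Each camera call takes 0.05 s, during which the arm holds its last target.

### The job

Take the longer of the two upright plates out of the storage rack and set it down edgewise in the slotted channel of the fixture, sitting on the channel floor in front of the sprung plunger. Then slide it along the channel against the plunger and press it about half way in (the ring round its shaft meets the housing, a push of about 7 newtons), never to its end, and hold that push steady for at least three seconds, so that I can tighten the thumbscrews. Finish while still gripping the plate and pushing: do not let go, and leave the short plate and everything else on the bench where they are.

Things in the scene. Friction and masses are not known exactly. Their poses are not given: they have to be found in the camera images.
- carrier_plate: the longer aluminium plate, standing on edge in one of the two rack slots: 110 mm long (its x), 6 mm thick (its y), blade 50 mm high; on its upper edge a grip rail 60 long x 14 thick, from 44 to 74 mm above the lower edge, centred along the plate. Loose, 0.11 to 0.21 kg. Origin: middle of the lower edge; z up. It is the same either way round.
- short_plate: the shorter plate, standing in the other rack slot; same section and rail height, but only 75 mm long with a 45 mm rail. Stays where it is. Origin: middle of its lower edge
- rack: fixed white storage rack: base 124 x 150 x 10 mm with two parallel slots along its x, at y = +40 and -40 mm; slot floor 10 mm above the bench, slot cheeks 100 mm long up to 32 mm above the bench, slots 8 mm wide with flared mouths. A plate is lifted straight up out of it. Origin: centre of the underside
- fixture: fixed grey fixture, base 230 (x) x 74 x 10 mm. Along its x a channel, open at top and ends: floor 10 mm above the bench, 9 mm wide, mouth flared to 22; cheeks x = -100 to 32, top 32 above bench. Dark housing of the plunger at x = 68 to 108, 44 wide, top 62 above bench. Thumbscrews reach y = -31, z 26. Origin: centre of underside; push towards +x
- channel_floor (a point): point on the channel floor, in the middle of the cheeks' length (x = -34, y = 0, z = 10 mm in the fixture's frame); axes as the fixture. A plate set down with its origin about here stands clear of the plunger by 17 mm
- plunger_face (a point): centre of the plunger's flat round head (20 mm across), the face that the plate's end presses on; 45 mm above the bench; at rest at x = 38 mm in the fixture's frame; moves with the plunger
- plunger (a joint): how far the sprung plunger is pushed in, m: 0 at rest, 0.024 fully in, moving along +x of the fixture; the spring pushes back with 2.4 N at the start and 400 N/m beyond: 7.2 N at 0.012, half way, where the dark ring round the shaft reaches the face of the housing's bushing
- tape_roll: roll of brown tape lying flat, 84 mm across, 18 mm high; bystander, leave alone
- orange_jar: small jar with a screw cap, 41 mm across, 53 mm high; bystander, leave alone
- bottle_a: small white reagent bottle, 50 mm across, 100 mm high; bystander
- beaker_small: glass beaker, 76 mm across, 85 mm high; bystander

How it is judged (in metres and radians):
On the way, in this order (a step that is already met when the one before it is completed fails the run):
1. the longer plate is lifted clear of the rack (height (world z) of carrier_plate above 0.045 m), for 0.1 s.
2. it stands in the fixture's channel, lower edge on the floor (z of carrier_plate in the frame of fixture between 0.006 and 0.014 m and y of carrier_plate in the frame of fixture between -0.005 and 0.005 m and x of carrier_plate in the frame of fixture between -0.09 and 0.02 m and angle between the x axis of carrier_plate and the x axis of fixture, either way round below 0.07 rad and angle between carrier_plate's own z axis and vertical below 0.08 rad), for 0.1 s.
3. its end presses the plunger about half way in with a steady push for 2.5 s (all of step 2 and value of joint plunger between 0.007 and 0.017 m and contact force between carrier_plate and plunger between 4 and 11 N), for 2.5 s.
At the end, for the whole second after the job is handed in: Long plate in the channel (within 4 mm of its floor, 5 mm of its mid-plane, 0.07 rad along it, upright to 0.08 rad), at rest and gripped, pushing the plunger in 7 to 17 mm with 4 to 11 N; short plate moved under 15 mm, bystanders under 20 mm (all of step 3 and linear speed of carrier_plate below 0.01 m/s and contact force between the fingers and carrier_plate above 2 N and distance of short_plate from where it was at the start of the episode below 0.015 m and distance of each of tape_roll, orange_jar, bottle_a, beaker_small from where it was at the start of the episode below 0.02 m); the arm keeps its last pose, push and grip.
It fails at once if the plunger is driven to its end or hit hard (value of joint plunger above 0.0228 m or contact force between carrier_plate and plunger above 20 N).
It fails at once if the short plate is taken out or knocked (distance of short_plate from where it was at the start of the episode above 0.02 m).
It fails at once if a bystander is knocked away (distance of any of tape_roll, orange_jar, bottle_a, beaker_small from where it was at the start of the episode above 0.03 m).
It also fails if it takes over 45 s, if anything falls off the work surface, if the arm or the gripper's body presses on something with over 40 N, if the wrist force passes 120 N, or if a joint passes its speed limit or range.

## Working session

There is one attempt and no reset: what is moved stays moved. The work goes in short steps, Python scripts to look and compute and a shell command to move; the robot and the scene stay as the last step left them, time stands still between calls to the robot, and variables do not carry over. Pictures are saved under pics/ and viewed, and the job is handed in when it is done.

```bash
mkdir -p pics; python3 - <<'E'
from rig import manip
import cv2
print(manip.sense())
for n in("side","top"):
    cv2.imwrite(f"pics/{n}0.png",manip.capture(n)); print(n,manip.camera_info(n))
E
```

```text
{'clock': 0.0, 'joint_pos': array([-7.16016133e+01,  5.26333549e+00,  7.05827849e+01, -1.35469913e-03,
        1.04265417e+02, -3.24999951e+00]), 'qd': array([ 0.03870003,  0.01516145, -0.0068796 ,  0.16759488, -0.00973339,
        0.02514349]), 'tau': array([ 3.05296395e-03, -4.58727264e+01, -4.18024814e+01,  1.20614754e-04,
        1.14156588e-02, -2.61902022e-05]), 'tool_pos': array([ 0.22123563, -0.55742242,  0.23013956]), 'ee_rot': array([-1.79888567e+02, -5.01191290e-03,  2.16480488e+01]), 'force': array([ 0.46884746,  0.96267195, -0.42824298]), 'ft_torque': array([-0.00497085, -0.0723027 , -0.01454784]), 'width': 0.08522619853906169}
side {'mtx': array([[433.74711648,   0.        , 279.9682098 ],
       [  0.        , 433.74711648, 211.61886836],
       [  0.        ,   0.        ,   1.        ]]), 'k1': -0.005808988355105869, 'rvec': array([ 0.33226869, -2.58913299,  1.48277564]), 'tvec': array([0.48202141, 0.0523145 , 1.0781352 ])}
top {'mtx': array([[468.64734889,   0.        , 279.07328067],
       [  0.        , 468.64734889, 211.59817574],
       [  0.        ,   0.        ,   1.        ]]), 'k1': 0.043610800746862244, 'rvec': array([ 2.1054409 , -2.1705723 ,  0.14844905]), 'tvec': array([0.17629068, 0.45811558, 1.28990527])}
```

View pics/side0.png

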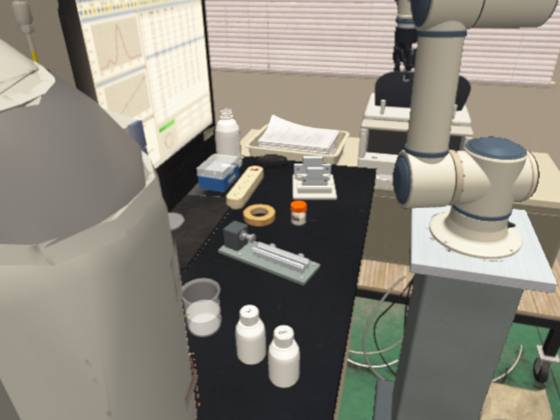

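View pics/top0.png

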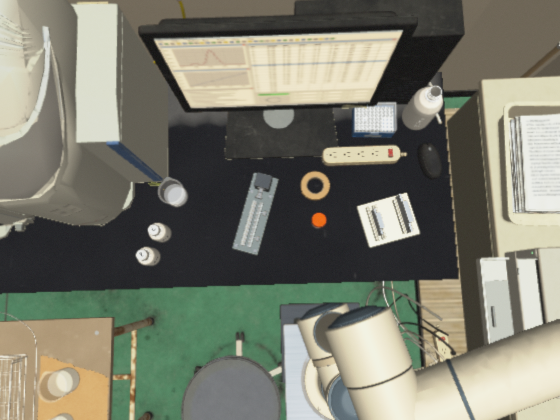

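The top view shows the rack at about (388,218) with two plates, and the fixture at about (256,214) with its housing at (264,181). In the side view the rack is at (314,178) and the fixture at (270,252). I'll enlarge both.

```bash
cat > h.py <<'E'
import numpy as np, cv2
from rig import manip
def cam(n):
    c=manip.camera_info(n); R=cv2.Rodrigues(np.array(c['rvec'],float))[0]; return c['mtx'],c['k1'],R,np.array(c['tvec'])
def ray(n,uv):
    K,k1,R,t=cam(n); d=np.array([k1,0,0,0,0.])
    x,y=cv2.undistortPoints(np.array([[uv]],float),K,d)[0,0]
    return -R.T@t, R.T@np.array([x,y,1.])
def onplane(n,uv,z):
    o,d=ray(n,uv); return o+d*(z-o[2])/d[2]
def proj(n,P):
    K,k1,R,t=cam(n)
    return cv2.projectPoints(np.atleast_2d(np.array(P,float)),cv2.Rodrigues(R)[0],t,K,np.array([k1,0,0,0,0.]))[0][:,0]
def tri(u1,u2):
    o1,d1=ray('side',u1);o2,d2=ray('top',u2)
    s=np.linalg.lstsq(np.c_[d1,-d2],o2-o1,rcond=None)[0]
    a=o1+s[0]*d1;b=o2+s[1]*d2
    return (a+b)/2,np.linalg.norm(a-b)
def crop(im,x0,y0,w,h,s,f):
    c=cv2.resize(im[y0:y0+h,x0:x0+w],None,fx=s,fy=s,interpolation=cv2.INTER_CUBIC)
    for i in range(0,w,10):
        cv2.putText(c,str(x0+i),(i*s,8),0,.3,(0,255,255),1); cv2.line(c,(i*s,10),(i*s,14),(0,255,255),1)
    for i in range(0,h,10):
        cv2.putText(c,str(y0+i),(0,i*s+4),0,.3,(0,255,255),1)
    cv2.imwrite(f,c)
E
python3 - <<'E'
from h import *
s=cv2.imread('pics/side0.png');t=cv2.imread('pics/top0.png')
crop(t,350,185,80,60,9,'pics/t_rack.png')
crop(t,220,165,70,95,6,'pics/t_fix.png')
crop(s,280,145,70,60,9,'pics/s_rack.png')
crop(s,210,215,120,70,6,'pics/s_fix.png')
E
```

```text
(no output)
```

View pics/t_rack.png

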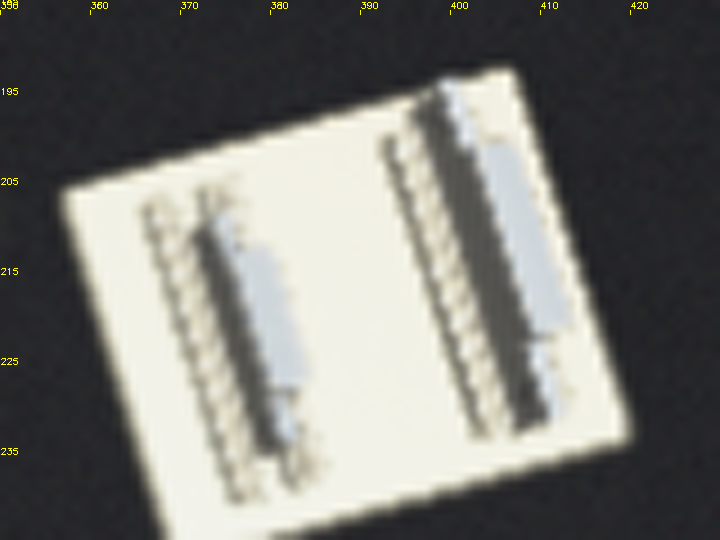

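View pics/t_fix.png

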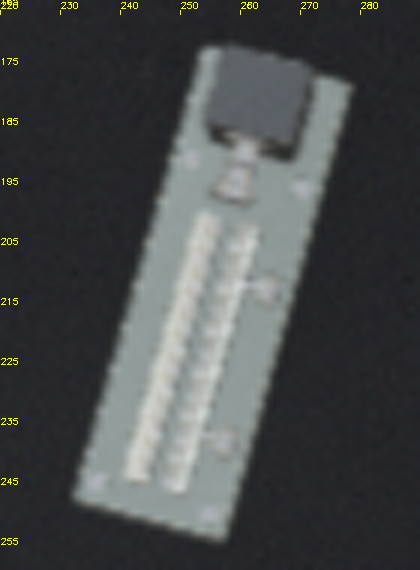

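View pics/s_rack.png

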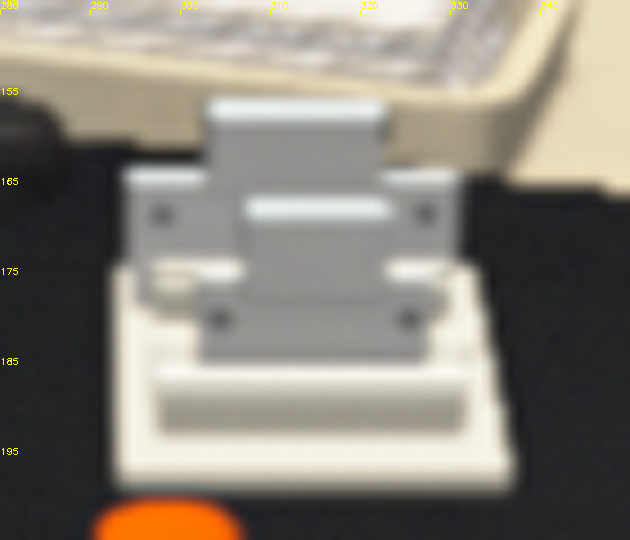

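View pics/s_fix.png

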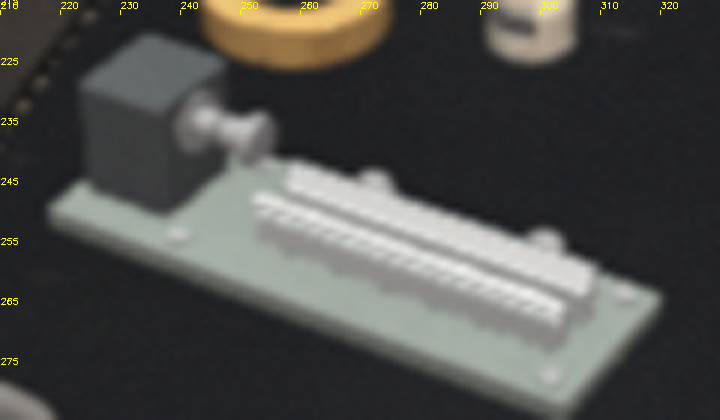

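The longer plate is the right one in the top view: its blade runs from (398,194) to (411,232) and its rail is around (407,211). The fixture's plunger head is at about (259,196), pointing away from the robot. Next come masks and metric poses.

```bash
python3 - <<'E'
from h import *
t=cv2.imread('pics/top0.png');hsv=cv2.cvtColor(t,cv2.COLOR_BGR2HSV)
def sub(mask,box):
    m=np.zeros_like(mask);x0,y0,x1,y1=box;m[y0:y1,x0:x1]=mask[y0:y1,x0:x1];return m
def rect(m,z,name):
    c=max(cv2.findContours(m,cv2.RETR_EXTERNAL,cv2.CHAIN_APPROX_NONE)[0],key=cv2.contourArea)
    P=np.array([onplane('top',p,z)[:2] for p in c[:,0]],np.float32)*1000
    (cx,cy),(w,h),a=cv2.minAreaRect(P); 
    d=np.array([np.cos(np.radians(a)),np.sin(np.radians(a))])
    print(name,'c',cx,cy,'wh',w,h,'ang',a)
g=cv2.cvtColor(t,cv2.COLOR_BGR2GRAY)
rect(sub((g>120).astype(np.uint8)*255,(345,185,425,250)),.01,'rack')
rect(sub((g>95).astype(np.uint8)*255,(225,165,285,260)),.01,'fixture')
# top-view colours
b=t.astype(int)
blue=((b[...,0]-b[...,2]>8)&(g>140)).astype(np.uint8)*255
cv2.imwrite('pics/blue.png',cv2.resize(blue[185:245,350:430],None,fx=8,fy=8,interpolation=0))
m=sub(blue,(385,190,425,240)); rect(cv2.erode(m,np.ones((1,3),np.uint8)),.084,'rail')
m=sub((g>95).astype(np.uint8)*255,(225,165,285,260))
c=max(cv2.findContours(m,cv2.RETR_EXTERNAL,cv2.CHAIN_APPROX_NONE)[0],key=cv2.contourArea)
# manual corners
for nm,L in (('rackcorners',[(356.8,205.5),(406.8,192.3),(420,233.5),(369,246)]),('fixcorners',[(278.5,178.5),(232,248),(257.5,255),(254,172.5)])):
    print(nm,[np.round(onplane('top',p,.01)[:2]*1000,1) for p in L])
print('railcorners',[np.round(onplane('top',p,.084)[:2]*1000,1) for p in [(403.2,200.5),(407,200.5),(412.8,221),(409.2,222)]])
print('blade ends z.06',[np.round(onplane('top',p,.06)[:2]*1000,1) for p in [(399.5,194),(411,231.5)]])
print('head',tri((254,237),(259,195)))
E
```

```text
rack c 434.1451721191406 -147.76846313476562 wh 125.25049591064453 151.50990295410156 ang 13.773486137390137
fixture c 466.9450378417969 231.11453247070312 wh 75.0226058959961 231.8911895751953 ang 73.00667572021484
rail c 446.9313049316406 -186.3416290283203 wh 50.51371383666992 4.297793865203857 ang 14.25086498260498
rackcorners [array([477.8, -61.7]), array([ 511.8, -207. ]), array([ 391.6, -235.8]), array([360.4, -89.8])]
fixcorners [array([564.7, 161.3]), array([366.4, 299.8]), array([344.3, 227.5]), array([584.9, 232.3])]
railcorners [array([ 475.8, -176. ]), array([ 475.5, -186.2]), array([ 419. , -197.7]), array([ 416.6, -188. ])]
blade ends z.06 [array([ 498.4, -173.3]), array([ 393.1, -197.4])]
head (array([0.50643195, 0.21644284, 0.04608407]), np.float64(0.008801326225851632))
```

View pics/blue.png

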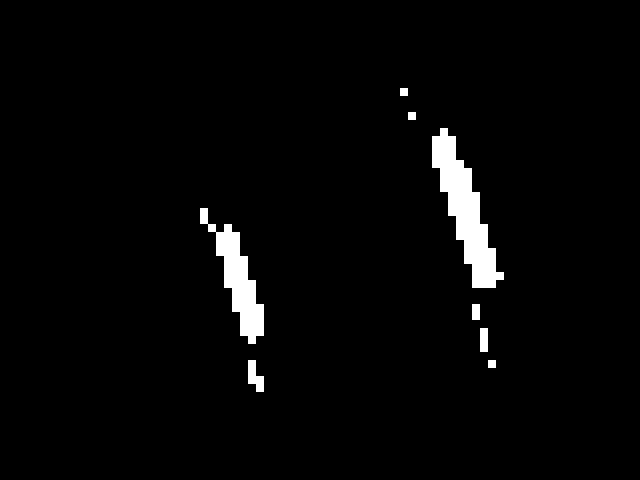

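```bash
python3 - <<'E'
from h import *
print('rail tri',tri((312.7,156.8),(408.1,211)), onplane('side',(312.7,156.8),.084),onplane('top',(408.1,211),.084))
c=np.array([466.9,231.1]);a=np.radians(-17);ex=np.array([np.cos(a),np.sin(a)]);ey=np.array([-ex[1],ex[0]])
def f(n,uv,z):
    p=onplane(n,uv,z)[:2]*1000-c; return np.round([p@ex,p@ey],1)
for uv in [(257.5,204),(245.5,245)]: print('chan top',f('top',uv,.032))
for uv in [(256,246),(305,263.5),]: print('chan side',f('side',uv,.032))
for n,L in {'side':[(217.5,249),(320,264),(304.5,282)],'top':[(278.5,178.5),(232,248),(257.5,255),(254,172.5)]}.items(): 
  for uv in L: print(n,'base corner',f(n,uv,.01))
for n,uv in [('top',(259,196)),('side',(254,237))]: print('head',f(n,uv,.045))
print('rack corners side',[np.round(onplane('side',p,.01)[:2]*1000,1) for p in [(292.5,197),(337,197)]])
print('jar',onplane('top',(319,220),.053),'tape',onplane('top',(315,185),.018))
E
python3 -m handwheel '[{"jaw":0.085,"dp":[0.02,0.034,0],"delta_rot":[0,0,-0.013]},{"jaw":0.085,"dp":[0.02,0.034,0],"delta_rot":[0,0,-0.013]},{"jaw":0.085,"dp":[0.02,0.034,0],"delta_rot":[0,0,-0.013]},{"jaw":0.085,"dp":[0.02,0.034,0],"delta_rot":[0,0,-0.013]},{"jaw":0.085,"dp":[0.02,0.034,0],"delta_rot":[0,0,-0.013]},{"jaw":0.085,"dp":[0.02,0.034,0],"delta_rot":[0,0,-0.013]},{"jaw":0.085,"dp":[0.02,0.034,0],"delta_rot":[0,0,-0.013]},{"jaw":0.085,"dp":[0.02,0.034,0],"delta_rot":[0,0,-0.013]}]' 40
```

```text
rail tri (array([ 0.44710993, -0.18797792,  0.08082332]), np.float64(0.00012095106079648254)) [ 0.44580101 -0.18066204  0.084     ] [ 0.44659259 -0.18713535  0.084     ]
chan top [22.2 -1.7]
chan top [-99.   -0.8]
chan side [25.2  7.2]
chan side [-101.5    6.8]
side base corner [114.1  38.2]
side base corner [-116.9  -34.3]
side base corner [-117.8   37.3]
top base corner [113.9 -38.2]
top base corner [-116.2   36.3]
top base corner [-116.2  -39.3]
top base corner [112.5  35.7]
head [43.4 -0.9]
head [38.5 -4.8]
rack corners side [array([477. , -55.5]), array([355. , -85.6])]
jar [0.43353957 0.05188062 0.053     ] tape [0.5402815  0.05646088 0.018     ]
clock: 0.77
tool_pos: [0.3793, -0.2784, 0.2209]
ee_rot: [-179.2, 0.2, 14.6]
force: [0.6, -0.7, 1.1]
width: 0.0848
```

```bash

python3 -m handwheel '[{"jaw":0.05,"dp":[0.022,0.03,0],"delta_rot":[0,0,-0.01]},{"jaw":0.05,"dp":[0.022,0.03,-0.01],"delta_rot":[0,0,-0.005]},{"jaw":0.05,"dp":[0.023,0.03,-0.02],"delta_rot":[-0.01,0,0]},{"jaw":0.05,"dp":[0,0,0],"delta_rot":[0,0,0]},{"jaw":0.05,"dp":[0,0,0],"delta_rot":[0,0,0]}]' 40
```

```text
clock: 1.18
tool_pos: [0.4497, -0.1771, 0.19]
ee_rot: [-179.7, 0.3, 14.2]
force: [-0.3, -0.1, 0.2]
width: 0.05
```

```bash

python3 -m handwheel '[{"jaw":0.05,"dp":[-0.003,-0.0096,-0.03],"delta_rot":[0,0,-0.008]},{"jaw":0.05,"dp":[0,0,-0.03],"delta_rot":[0,0,0]},{"jaw":0.05,"dp":[0,0,0],"delta_rot":[0,0,0]},{"jaw":0.05,"dp":[0,0,0],"delta_rot":[0,0,0]}]'
python3 - <<'E'
from h import *
print(manip.sense()['tool_pos'],manip.sense()['ee_rot'])
s=manip.capture('side');t=manip.capture('top')
cv2.imwrite('pics/side1.png',s);cv2.imwrite('pics/top1.png',t)
crop(t,350,165,90,75,8,'pics/t1.png');crop(s,270,115,90,75,8,'pics/s1.png')
E
```

```text
clock: 1.52
tool_pos: [0.4459, -0.1883, 0.1297]
ee_rot: [-179.7, 0.3, 13.8]
force: [0.0, -0.4, 2.2]
width: 0.0499
[ 0.44589692 -0.18827028  0.12972975] [-179.74522713    0.25047545   13.81146049]
```

View pics/t1.png

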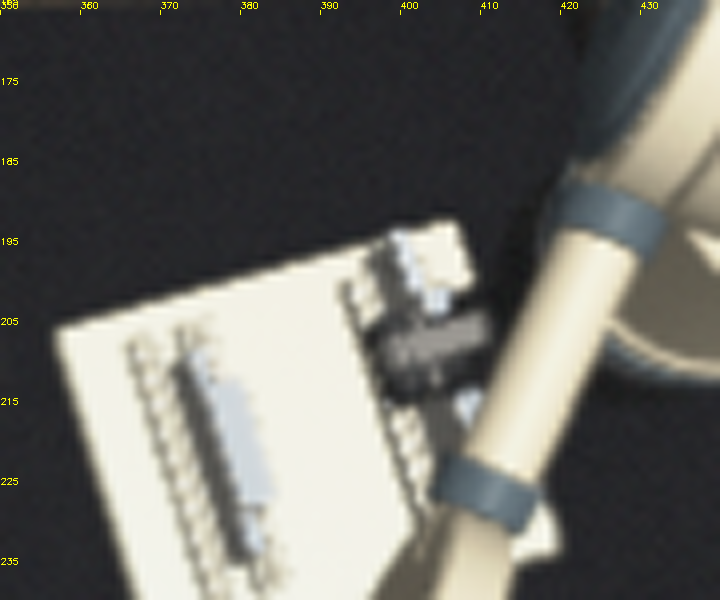

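View pics/s1.png

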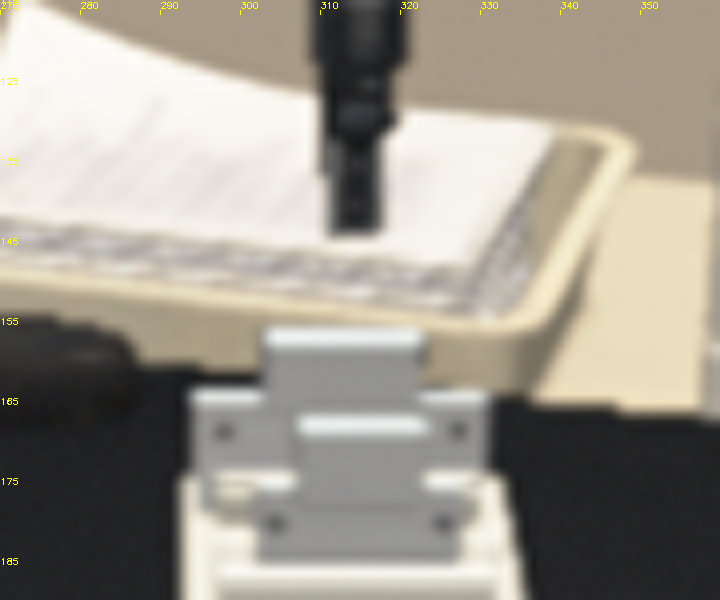

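The side view shows the closed-in fingers at (313.5,140), in line with the rail centred at (312.7,157). I'm going down and closing.

```bash

python3 -m handwheel '[{"jaw":0.05,"dp":[0.0005,0.0015,-0.025],"delta_rot":[0,0,0]},{"jaw":0.05,"dp":[0,0,-0.025],"delta_rot":[0,0,0]},{"jaw":0.05,"dp":[0,0,-0.02],"delta_rot":[0,0,0]},{"jaw":0.05,"dp":[0,0,-0.006],"delta_rot":[0,0,0]},{"jaw":0.05,"dp":[0,0,0],"delta_rot":[0,0,0]},{"jaw":0.05,"dp":[0,0,0],"delta_rot":[0,0,0]}]'
```

```text
clock: 2.12
tool_pos: [0.4515, -0.1919, 0.0659]
ee_rot: [179.5, -0.6, 13.6]
force: [-1.1, -0.3, -0.0]
width: 0.0501
```

```bash

python3 -m handwheel '[{"jaw":0.05,"dp":[-0.003,0.004,0],"delta_rot":[0.01,0.008,0]},{"jaw":0.05,"dp":[0,0,0],"delta_rot":[0,0,0]},{"jaw":0.05,"dp":[0,0,0],"delta_rot":[0,0,0]}]'
python3 -c "
from rig import manip
s=manip.sense();print(s['joint_pos'],s['qd'],s['tau'],s['force'],s['tool_pos'])"
```

```text
clock: 2.37
tool_pos: [0.4503, -0.1889, 0.0711]
ee_rot: [180.0, -0.6, 13.5]
force: [-0.4, -0.0, 0.6]
width: 0.0496
[-27.00365883 -11.08871713 102.53985384   0.36914077  88.0868776
  49.44054466] [-0.06033311 -0.66250955 -1.18784571  0.37133789  0.98069408  0.03184072] [-5.97048638e-04 -3.24306893e+01 -4.09089911e+01  4.62689681e-02
 -8.52726633e-03  6.58897588e-04] [-0.39625412 -0.04915833  0.58741223] [ 0.45029747 -0.18885167  0.0711493 ]
```

```bash

python3 - <<'E'
from h import *
for i in range(2):
    s=manip.capture('side');q=manip.sense();print(q['clock'],q['tool_pos'],q['ee_rot'],q['force'])
t=manip.capture('top');q=manip.sense();print(q['clock'],q['tool_pos'],q['ee_rot'],q['force'])
crop(t,350,165,90,75,8,'pics/t2.png');crop(s,270,115,90,75,8,'pics/s2.png')
E
```

```text
2.4167 [ 0.4504598  -0.18887528  0.07133519] [179.96586369  -0.6155379   13.54881509] [0.44972534 0.24021786 0.06042608]
2.4667 [ 0.45028457 -0.18882945  0.07091435] [179.9792848   -0.5894191   13.54760841] [-0.7957294   0.15396491 -0.14793103]
2.5167 [ 0.45006168 -0.18873244  0.07047261] [-179.99748451   -0.55908728   13.54680423] [ 0.01889172 -0.30942777  0.49481369]
```

View pics/t2.png

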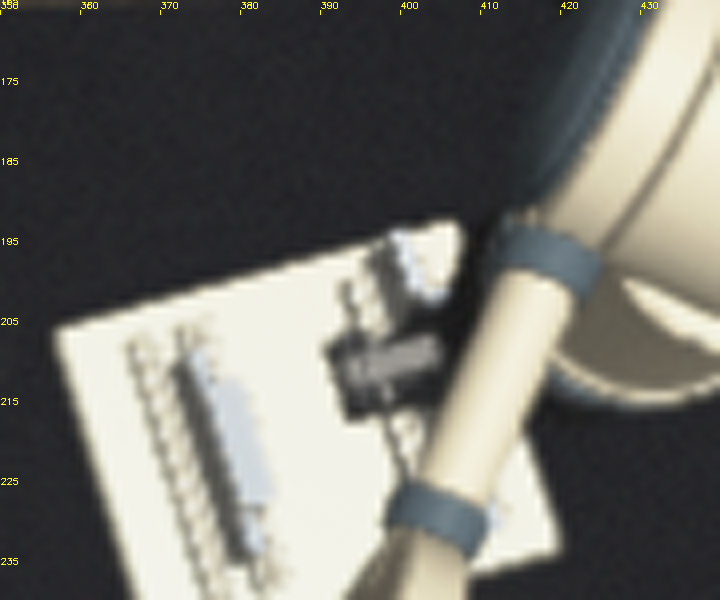

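View pics/s2.png

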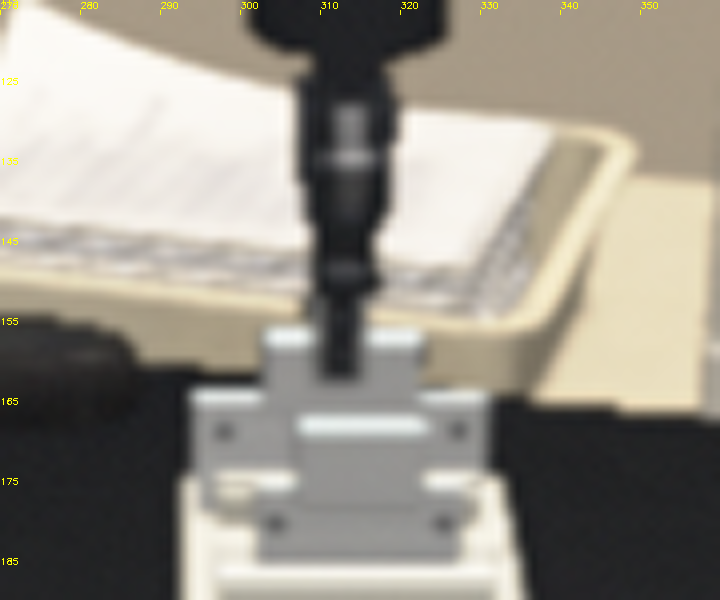

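No contact. The fingers straddle the rail at (311.5,160), and the arm was only settling. I'll carry on in gentler steps.

```bash

python3 -m handwheel '[{"jaw":0.05,"dp":[-0.002,0.001,-0.006],"delta_rot":[0,0.009,0]},{"jaw":0.05,"dp":[-0.001,0.0005,-0.006],"delta_rot":[0,0,0.003]},{"jaw":0.05,"dp":[0,0,-0.005],"delta_rot":[0,0,0]},{"jaw":0.05,"dp":[0,0,0],"delta_rot":[0,0,0]}]'
```

```text
clock: 2.85
tool_pos: [0.4467, -0.187, 0.0519]
ee_rot: [-179.9, -0.0, 13.8]
force: [-0.4, -0.2, -0.8]
width: 0.0502
```

```bash

python3 -m handwheel '[{"jaw":0.05,"dp":[0,0,0],"delta_rot":[0,0,0]},{"jaw":0.05,"dp":[0,0,0],"delta_rot":[0,0,0]}]'
```

```text
clock: 3.02
tool_pos: [0.4461, -0.1866, 0.0506]
ee_rot: [-179.8, 0.1, 13.8]
force: [-0.4, -0.1, -0.3]
width: 0.0497
```

```bash

python3 -m handwheel '[{"jaw":0.0,"dp":[0,0,0],"delta_rot":[0,0,0]},{"jaw":0.0,"dp":[0,0,0],"delta_rot":[0,0,0]},{"jaw":0.0,"dp":[0,0,0],"delta_rot":[0,0,0]},{"jaw":0.0,"dp":[0,0,0],"delta_rot":[0,0,0]},{"jaw":0.0,"dp":[0,0,0],"delta_rot":[0,0,0]},{"jaw":0.0,"dp":[0,0,0],"delta_rot":[0,0,0]}]' 60
```

```text
clock: 3.52
tool_pos: [0.4462, -0.1869, 0.0507]
ee_rot: [-179.8, 0.1, 13.8]
force: [0.4, 0.0, -1.3]
width: 0.0134
```

```bash

python3 -m handwheel '[{"jaw":0.0,"dp":[0,0,0.01],"delta_rot":[0,0,0]},{"jaw":0.0,"dp":[0,0,0.015],"delta_rot":[0,0,0]},{"jaw":0.0,"dp":[0,0,0.015],"delta_rot":[0,0,0]},{"jaw":0.0,"dp":[0,0,0.02],"delta_rot":[0,0,0]},{"jaw":0.0,"dp":[0,0,0.02],"delta_rot":[0,0,0]},{"jaw":0.0,"dp":[0,0,0.02],"delta_rot":[0,0,0]},{"jaw":0.0,"dp":[0,0,0.01],"delta_rot":[0,0,0]},{"jaw":0.0,"dp":[0,0,0],"delta_rot":[0,0,0]}]'
python3 - <<'E'
from h import *
q=manip.sense();print(q['tool_pos'],q['ee_rot'],q['force'],q['ft_torque'])
s=manip.capture('side');cv2.imwrite('pics/side3.png',s)
crop(s,270,105,90,90,6,'pics/s3.png')
E
```

```text
clock: 4.18
tool_pos: [0.4435, -0.1858, 0.1668]
ee_rot: [-179.6, 0.3, 13.7]
force: [0.3, 0.6, -1.0]
width: 0.0134
[ 0.44345117 -0.18578908  0.16675376] [-179.63226615    0.31754846   13.73744436] [ 0.27451621  0.56568536 -0.99146787] [-0.03068627 -0.03298683 -0.01794876]
```

View pics/s3.png

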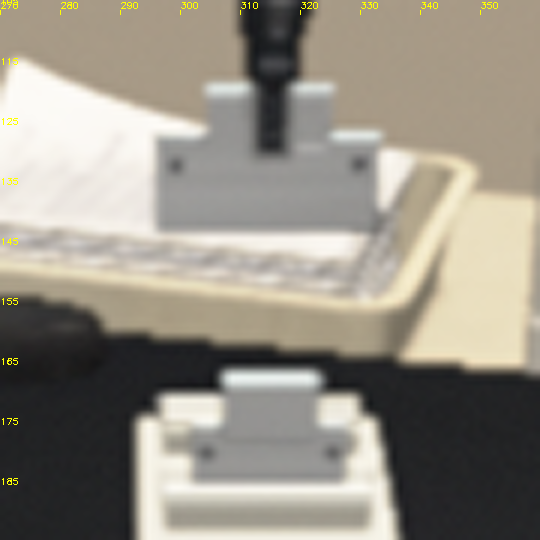

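The plate hangs level and centred: its blade spans x 296–332 px and the finger is at 314. The short plate is undisturbed. Next I carry it to the fixture.

```bash

python3 -m handwheel '[{"jaw":0.0,"dp":[0,0.02,0],"delta_rot":[0,0,-0.02]},{"jaw":0.0,"dp":[0,0.03,0],"delta_rot":[0,0,-0.04]},{"jaw":0.0,"dp":[0,0.035,0],"delta_rot":[0,0,-0.05]},{"jaw":0.0,"dp":[0,0.035,0],"delta_rot":[0,0,-0.05]},{"jaw":0.0,"dp":[0,0.035,0],"delta_rot":[0,0,-0.05]},{"jaw":0.0,"dp":[0,0.035,0],"delta_rot":[0,0,-0.05]},{"jaw":0.0,"dp":[0,0.035,0],"delta_rot":[0,0,-0.05]},{"jaw":0.0,"dp":[0,0.035,0],"delta_rot":[0,0,-0.05]},{"jaw":0.0,"dp":[0,0.035,0],"delta_rot":[0,0,-0.05]},{"jaw":0.0,"dp":[0,0.03,0],"delta_rot":[0,0,-0.04]},{"jaw":0.0,"dp":[0,0.02,0],"delta_rot":[0,0,-0.03]},{"jaw":0.0,"dp":[0,0,0],"delta_rot":[0,0,0]},{"jaw":0.0,"dp":[0,0,0],"delta_rot":[0,0,0]}]'
```

```text
clock: 5.32
tool_pos: [0.4317, 0.1742, 0.1454]
ee_rot: [-179.8, 1.9, -15.4]
force: [0.1, -0.5, -2.9]
width: 0.0131
```

```bash

python3 -m handwheel '[{"jaw":0.0,"dp":[0,0.02,0],"delta_rot":[-0.002,-0.01,-0.01]},{"jaw":0.0,"dp":[0,0.02,0],"delta_rot":[-0.002,-0.01,-0.01]},{"jaw":0.0,"dp":[0,0.015,0],"delta_rot":[-0.002,-0.006,-0.006]},{"jaw":0.0,"dp":[0,0.006,0],"delta_rot":[0,0,0]},{"jaw":0.0,"dp":[0,0,0],"delta_rot":[0,0,0]},{"jaw":0.0,"dp":[0,0,0],"delta_rot":[0,0,0]}]'
```

```text
clock: 5.82
tool_pos: [0.4306, 0.2309, 0.1393]
ee_rot: [179.8, 0.7, -17.1]
force: [0.9, -0.5, -2.1]
width: 0.0132
```

```bash

python3 -m handwheel '[{"jaw":0.0,"dp":[0,0,0],"delta_rot":[0,0,0]},{"jaw":0.0,"dp":[0,0,0],"delta_rot":[0,0,0]}]'
```

```text
clock: 5.98
tool_pos: [0.4309, 0.2288, 0.1387]
ee_rot: [179.7, 0.8, -17.1]
force: [0.2, 0.3, -1.7]
width: 0.0132
```

```bash

python3 -m handwheel '[{"jaw":0.0,"dp":[0.001,0.007,-0.01],"delta_rot":[0,-0.007,0]},{"jaw":0.0,"dp":[0.001,0.005,-0.012],"delta_rot":[0,-0.006,0]},{"jaw":0.0,"dp":[0,0,-0.012],"delta_rot":[0,0,0]},{"jaw":0.0,"dp":[0,0,-0.008],"delta_rot":[0,0,0]},{"jaw":0.0,"dp":[0,0,-0.003],"delta_rot":[0,0,0]},{"jaw":0.0,"dp":[0,0,0],"delta_rot":[0,0,0]},{"jaw":0.0,"dp":[0,0,0],"delta_rot":[0,0,0]}]'
python3 - <<'E'
from h import *
s=manip.capture('side');t=manip.capture('top')
q=manip.sense();print(q['tool_pos'],q['ee_rot'],q['force'],q['ft_torque'])
cv2.imwrite('pics/side4.png',s);cv2.imwrite('pics/top4.png',t)
crop(t,215,160,100,100,6,'pics/t4.png');crop(s,210,190,120,95,6,'pics/s4.png')
E
```

```text
clock: 6.57
tool_pos: [0.4332, 0.2388, 0.0888]
ee_rot: [179.9, 0.0, -17.4]
force: [-0.5, 0.1, -2.4]
width: 0.0132
[0.43352835 0.23893112 0.08934713] [ 1.79943450e+02 -3.70628365e-02 -1.73783457e+01] [-0.15542169  0.6686453  -1.3003498 ] [0.01173747 0.00905336 0.01861759]
```

View pics/t4.png

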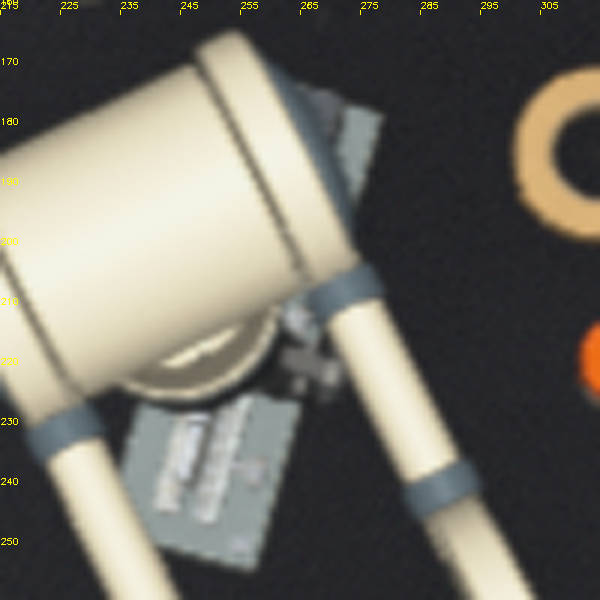

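View pics/s4.png

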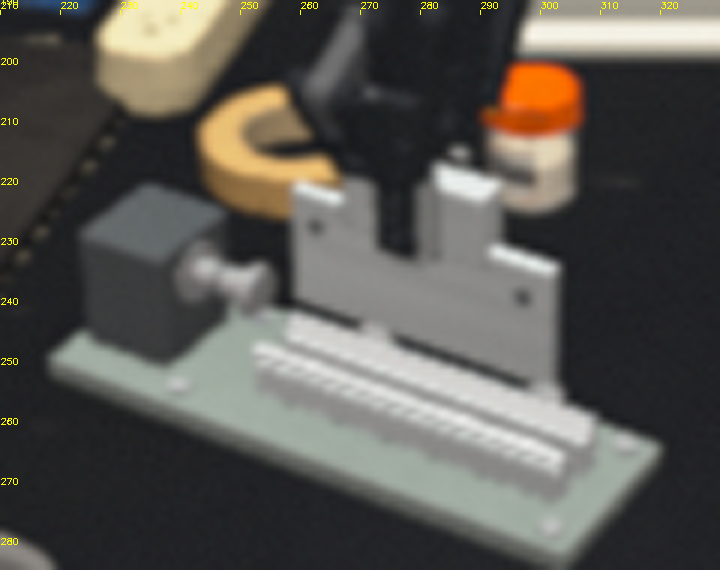

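The side view shows the plate's lower corners near (258.5,240) and (301.5,253), above the channel. I'll check the offset numerically.

```bash
python3 - <<'E'
from h import *
q=manip.sense();T=q['tool_pos'];print(T,q['ee_rot'])
c=np.array([.4655,.2315]);a=np.radians(-17);ex=np.array([np.cos(a),np.sin(a)]);ey=np.array([-ex[1],ex[0]])
print('tcp in fix mm',1000*(T[:2]-c)@ex,1000*(T[:2]-c)@ey)
W=lambda x,y,z:np.r_[c+ex*x/1e3+ey*y/1e3,z/1e3]
# predicted plate from TCP
b=np.radians(q['ee_rot'][2]);px=np.array([np.cos(b),np.sin(b)])
z=T[2]-.041
P=[np.r_[T[:2]+s*.055*px,h] for s in(1,-1) for h in(z,z+.05)]
print('plate corners pred side',proj('side',P).round(1).tolist())
# fixture: cheek top outlines
s=cv2.imread('pics/side0.png')
pts=[W(x,y,32) for y in(-11,11) for x in(32,-100)]
print('mouth edges side',proj('side',pts).round(1).tolist())
print('mouth edges top',proj('top',pts).round(1).tolist())
hd=[W(68,22,62),W(68,-22,62),W(108,22,62),W(108,-22,62)]
print('housing side',proj('side',hd).round(1).tolist(),'top',proj('top',hd).round(1).tolist())
v=s.copy()
v=cv2.resize(s[190:285,210:330],None,fx=6,fy=6,interpolation=cv2.INTER_CUBIC)
t=cv2.resize(cv2.imread('pics/top0.png')[165:260,220:290],None,fx=6,fy=6,interpolation=cv2.INTER_CUBIC)
base=[W(x,y,10) for x,y in((115,37),(115,-37),(-115,-37),(-115,37))]
for L,col in((pts,(0,0,255)),(hd,(0,255,0)),(base,(255,0,255))):
  for p in L:
    a=(proj('side',[p])[0]-(210,190)+.5)*6;cv2.circle(v,tuple(int(i) for i in a),2,col,-1)
    a=(proj('top',[p])[0]-(220,165)+.5)*6;cv2.circle(t,tuple(int(i) for i in a),2,col,-1)
cv2.imwrite('pics/v.png',v);cv2.imwrite('pics/w.png',t)
E
```

```text
[0.43352835 0.23893112 0.08934713] [ 1.79943450e+02 -3.70628365e-02 -1.73783457e+01]
tcp in fix mm -32.74729117610486 -2.2411924165111796
plate corners pred side [[259.8, 238.5], [259.0, 219.6], [302.1, 253.4], [302.5, 233.9]]
mouth edges side [[258.6, 241.4], [309.0, 259.2], [253.1, 246.1], [304.0, 264.5]]
mouth edges top [[261.4, 202.0], [248.8, 246.8], [254.0, 200.0], [241.2, 244.7]]
housing side [[236.6, 232.8], [248.0, 223.9], [222.7, 227.9], [234.3, 219.3]] top [[253.0, 184.9], [268.2, 189.0], [256.9, 171.4], [272.0, 175.5]]
```

View pics/v.png

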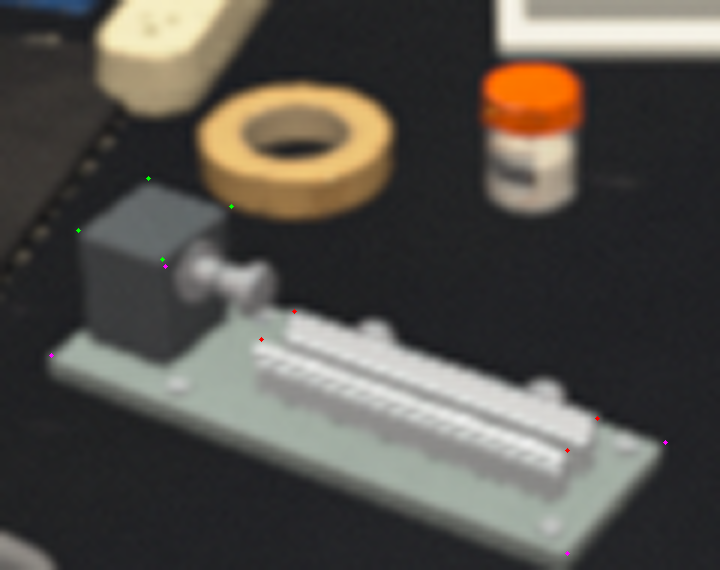

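View pics/w.png

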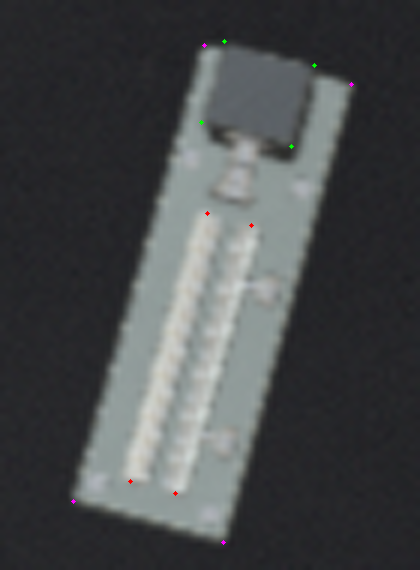

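The dots match the fixture within about 1 px. The plate needs about +1.5 mm across the channel. I'll lower it gently.

```bash

python3 -m handwheel '[{"jaw":0.0,"dp":[0.0005,0.0015,-0.004],"delta_rot":[0,0,0.006]},{"jaw":0.0,"dp":[0,0,-0.005],"delta_rot":[0,0,0]},{"jaw":0.0,"dp":[0,0,-0.005],"delta_rot":[0,0,0]},{"jaw":0.0,"dp":[0,0,-0.003],"delta_rot":[0,0,0]},{"jaw":0.0,"dp":[0,0,0],"delta_rot":[0,0,0]},{"jaw":0.0,"dp":[0,0,0],"delta_rot":[0,0,0]}]'
```

```text
clock: 7.17
tool_pos: [0.4351, 0.241, 0.0724]
ee_rot: [-179.9, -0.2, -17.0]
force: [0.3, -0.3, -1.7]
width: 0.0132
```

```bash

python3 -m handwheel '[{"jaw":0.0,"dp":[0,-0.0004,-0.004],"delta_rot":[0,0,0]},{"jaw":0.0,"dp":[0,0,-0.004],"delta_rot":[0,0,0]},{"jaw":0.0,"dp":[0,0,-0.003],"delta_rot":[0,0,0]},{"jaw":0.0,"dp":[0,0,0],"delta_rot":[0,0,0]}]'
python3 -m handwheel '[{"jaw":0.0,"dp":[0,0,-0.003],"delta_rot":[0,0,0]},{"jaw":0.0,"dp":[0,0,-0.002],"delta_rot":[0,0,0]},{"jaw":0.0,"dp":[0,0,0],"delta_rot":[0,0,0]}]'
```

```text
clock: 7.5
tool_pos: [0.4352, 0.2406, 0.0605]
ee_rot: [-179.9, -0.2, -17.0]
force: [1.4, -0.1, -1.7]
width: 0.0137
clock: 7.75
tool_pos: [0.4351, 0.2405, 0.0548]
ee_rot: [-179.9, -0.2, -17.0]
force: [-0.1, 0.5, -1.6]
width: 0.0133
```

```bash

python3 -m handwheel '[{"jaw":0.0,"dp":[0,0,-0.002],"delta_rot":[0,0,0]},{"jaw":0.0,"dp":[0,0,-0.001],"delta_rot":[0,0,0]},{"jaw":0.0,"dp":[0,0,0],"delta_rot":[0,0,0]}]'
python3 -m handwheel '[{"jaw":0.0,"dp":[0,0,-0.001],"delta_rot":[0,0,0]},{"jaw":0.0,"dp":[0,0,0],"delta_rot":[0,0,0]}]'
```

```text
clock: 8.0
tool_pos: [0.4352, 0.2405, 0.0516]
ee_rot: [-179.9, -0.2, -17.0]
force: [-0.3, -0.1, -2.1]
width: 0.0133
clock: 8.17
tool_pos: [0.4355, 0.2407, 0.051]
ee_rot: [-179.9, -0.2, -17.0]
force: [0.4, -0.2, -2.0]
width: 0.0133
```

```bash

python3 -m handwheel '[{"jaw":0.0,"dp":[0,0,-0.001],"delta_rot":[0,0,0]},{"jaw":0.0,"dp":[0,0,0],"delta_rot":[0,0,0]}]'
python3 -m handwheel '[{"jaw":0.0,"dp":[0,0,-0.001],"delta_rot":[0,0,0]},{"jaw":0.0,"dp":[0,0,0],"delta_rot":[0,0,0]}]'
python3 - <<'E'
from h import *
s=manip.capture('side')
q=manip.sense();print(q['tool_pos'],q['ee_rot'],q['force'],q['ft_torque'])
crop(s,210,190,120,95,6,'pics/s5.png')
E
```

```text
clock: 8.33
tool_pos: [0.4358, 0.2408, 0.0511]
ee_rot: [-179.8, -0.3, -17.0]
force: [0.7, 0.7, -1.8]
width: 0.0135
clock: 8.5
tool_pos: [0.4362, 0.2409, 0.051]
ee_rot: [-179.8, -0.3, -17.0]
force: [-0.7, -0.0, -0.2]
width: 0.0134
[0.43630012 0.24085196 0.05093687] [-179.79642314   -0.35578766  -17.00441834] [ 0.43546569 -0.88772592  0.92913681] [-0.06566279  0.15568826  0.03190405]
```

View pics/s5.png

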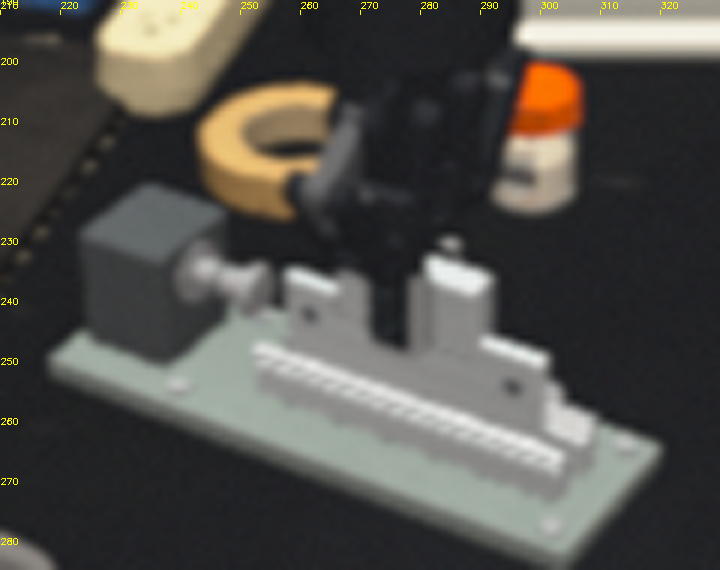

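The plate stands in the channel: the near cheek covers its lower part, and z stopped at 0.051 with a light upward reaction. I'll slide it toward the plunger along (0.956, −0.292).

```bash

python3 -m handwheel '[{"jaw":0.0,"dp":[0.0029,-0.0009,0],"delta_rot":[0,0.003,0]},{"jaw":0.0,"dp":[0.0029,-0.0009,0],"delta_rot":[0,0.003,0]},{"jaw":0.0,"dp":[0.0029,-0.0009,0],"delta_rot":[0,0,0]},{"jaw":0.0,"dp":[0,0,0],"delta_rot":[0,0,0]},{"jaw":0.0,"dp":[0,0,0],"delta_rot":[0,0,0]}]'
python3 -m handwheel '[{"jaw":0.0,"dp":[0.0019,-0.0006,0],"delta_rot":[0,0,0]},{"jaw":0.0,"dp":[0.0019,-0.0006,0],"delta_rot":[0,0,0]},{"jaw":0.0,"dp":[0,0,0],"delta_rot":[0,0,0]}]'
```

```text
clock: 8.97
tool_pos: [0.4454, 0.2385, 0.0507]
ee_rot: [-179.9, 0.1, -17.0]
force: [-2.6, 0.9, 2.1]
width: 0.0132
clock: 9.22
tool_pos: [0.4495, 0.2373, 0.0507]
ee_rot: [-179.9, 0.1, -17.0]
force: [-0.7, 0.2, 1.8]
width: 0.0133
```

```bash

for i in 1; do :; done
python3 -m handwheel '[{"jaw":0.0,"dp":[0.0019,-0.0006,0],"delta_rot":[0,0,0]},{"jaw":0.0,"dp":[0,0,0],"delta_rot":[0,0,0]}]'
python3 -m handwheel '[{"jaw":0.0,"dp":[0.0019,-0.0006,0],"delta_rot":[0,0,0]},{"jaw":0.0,"dp":[0,0,0],"delta_rot":[0,0,0]}]'
python3 -m handwheel '[{"jaw":0.0,"dp":[0.0019,-0.0006,0],"delta_rot":[0,0,0]},{"jaw":0.0,"dp":[0,0,0],"delta_rot":[0,0,0]}]'
python3 - <<'E'
from h import *
s=manip.capture('side')
f=[]
for i in range(2):
    manip.capture('side');q=manip.sense();f.append(q['force'])
print(q['tool_pos'],q['ee_rot'],np.mean(f,0),q['ft_torque'])
crop(s,210,190,120,95,6,'pics/s6.png')
E
```

```text
clock: 9.38
tool_pos: [0.451, 0.2369, 0.0507]
ee_rot: [-179.9, 0.2, -17.0]
force: [-1.0, 1.2, 0.5]
width: 0.0132
clock: 9.55
tool_pos: [0.4524, 0.2365, 0.0508]
ee_rot: [-179.9, 0.3, -16.9]
force: [-1.3, 0.7, 1.0]
width: 0.0128
clock: 9.72
tool_pos: [0.4535, 0.2361, 0.0508]
ee_rot: [-179.9, 0.4, -16.9]
force: [-2.5, 0.1, 0.4]
width: 0.0135
[0.45350072 0.23613567 0.05082927] [-179.8864197     0.37944117  -16.92219792] [-3.13930742  0.84421013  2.25894086] [ 0.03489687  0.3326604  -0.01600777]
```

View pics/s6.png

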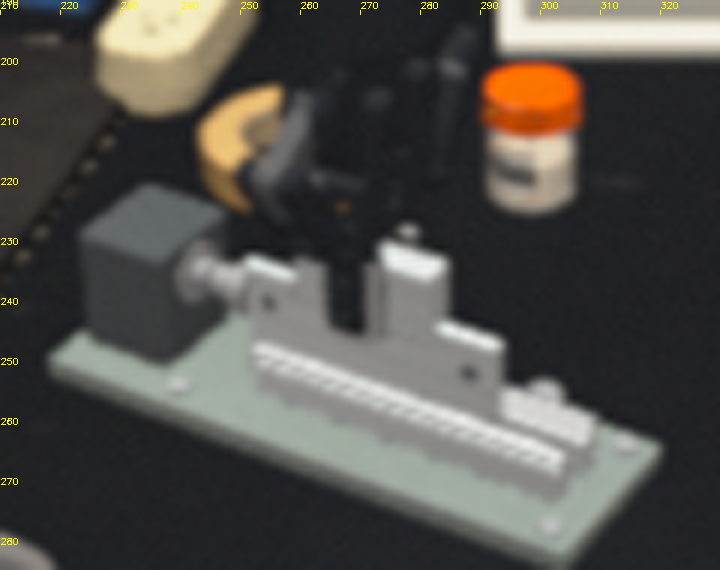

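Contact with the plunger: the plate's end is at (250,235), touching the head, with a push of about 3 N. I'll continue pressing in small steps.

```bash

python3 -m handwheel '[{"jaw":0.0,"dp":[0.0029,-0.0009,0],"delta_rot":[0,-0.004,0]},{"jaw":0.0,"dp":[0.001,-0.0003,0],"delta_rot":[0,-0.002,0]}]'
python3 -m handwheel '[{"jaw":0.0,"dp":[0.0029,-0.0009,0],"delta_rot":[0,-0.004,0]},{"jaw":0.0,"dp":[0.001,-0.0003,0],"delta_rot":[0,-0.002,0]}]'
python3 -m handwheel '[{"jaw":0.0,"dp":[0.0029,-0.0009,0],"delta_rot":[0,-0.004,0]},{"jaw":0.0,"dp":[0.001,-0.0003,0],"delta_rot":[0,-0.002,0]}]'
python3 - <<'E'
from h import *
f=[]
for i in range(4):
    s=manip.capture('side');q=manip.sense();f.append(q['force']);print(q['tool_pos'])
f=np.mean(f,0);print(q['ee_rot'],f,'push',-f[0]*.956+f[1]*.292)
crop(s,210,200,70,70,8,'pics/s7.png')
E
```

```text
clock: 10.03
tool_pos: [0.4558, 0.2354, 0.0508]
ee_rot: [-179.8, 0.3, -16.9]
force: [-6.4, 1.4, 3.9]
width: 0.0134
clock: 10.2
tool_pos: [0.4576, 0.2348, 0.0507]
ee_rot: [-179.8, 0.2, -16.8]
force: [-6.0, 1.4, 3.3]
width: 0.0132
clock: 10.37
tool_pos: [0.4591, 0.2343, 0.0507]
ee_rot: [-179.7, 0.2, -16.8]
force: [-5.1, 1.1, 2.8]
width: 0.0133
[0.45908335 0.23429932 0.05074528]
[0.45909878 0.234316   0.0507602 ]
[0.45905231 0.2343139  0.0507367 ]
[0.45907293 0.23430237 0.05071571]
[-179.69849014    0.19687953  -16.79054107] [-7.23174182  1.04724503  4.25245142] push 7.219340724850332
```

View pics/s7.png

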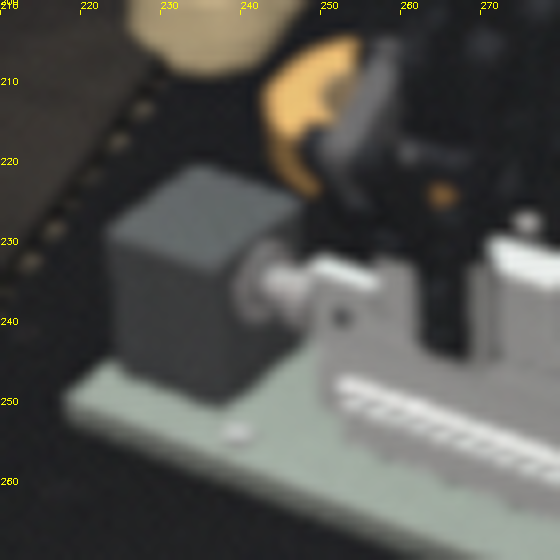

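The push is about 7.2 N at the wrist, part of it channel friction, and the ring has not yet reached the bushing at (244,235). From travel and force I estimate 7–10 mm in, so I'll add about 3.5 mm.

```bash

python3 -m handwheel '[{"jaw":0.0,"dp":[0.0029,-0.0009,0.0002],"delta_rot":[0,-0.004,0]},{"jaw":0.0,"dp":[0.0015,-0.0005,0.0002],"delta_rot":[0,-0.003,-0.001]}]'
python3 -m handwheel '[{"jaw":0.0,"dp":[0.0025,-0.0007,0.0002],"delta_rot":[0,-0.004,-0.001]},{"jaw":0.0,"dp":[0.001,-0.0003,0.0001],"delta_rot":[0,-0.002,0]}]'
python3 - <<'E'
from h import *
f=[];S=[]
for i in range(4):
    s=manip.capture('side');S.append(s.astype(float));q=manip.sense();f.append(q['force']);print(q['clock'],q['tool_pos'])
f=np.mean(f,0);print(q['ee_rot'],f,'push',-f[0]*.956+f[1]*.292)
s=np.mean(S,0).astype(np.uint8)
crop(s,225,215,40,40,14,'pics/s8.png')
crop(cv2.imread('pics/side0.png'),225,215,40,40,14,'pics/s8ref.png')
E
```

```text
clock: 10.73
tool_pos: [0.4605, 0.2338, 0.0507]
ee_rot: [-179.6, 0.2, -16.8]
force: [-7.2, 2.6, 2.9]
width: 0.0135
clock: 10.9
tool_pos: [0.4611, 0.2337, 0.0507]
ee_rot: [-179.6, 0.3, -16.8]
force: [-5.2, 0.4, 4.3]
width: 0.0135
10.95 [0.46118398 0.23358776 0.05076654]
11.0 [0.46120052 0.23361746 0.05078276]
11.05 [0.46119306 0.23363597 0.05076437]
11.1 [0.46123465 0.23364257 0.0507938 ]
[-179.58576336    0.23861644  -16.77474975] [-7.18239859  1.39552974  3.83806521] push 7.273867733349392
```

View pics/s8.png

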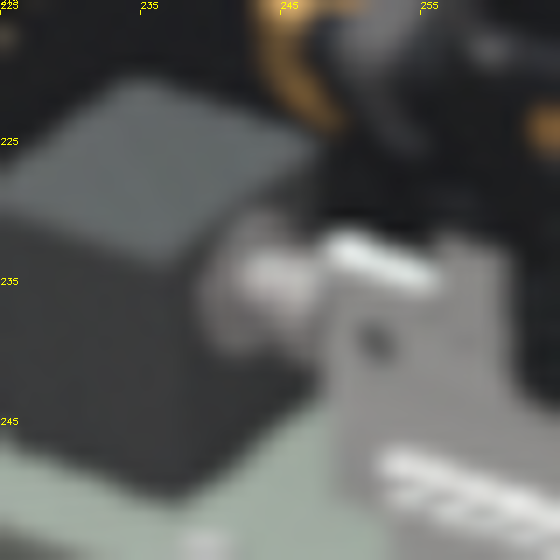

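View pics/s8ref.png

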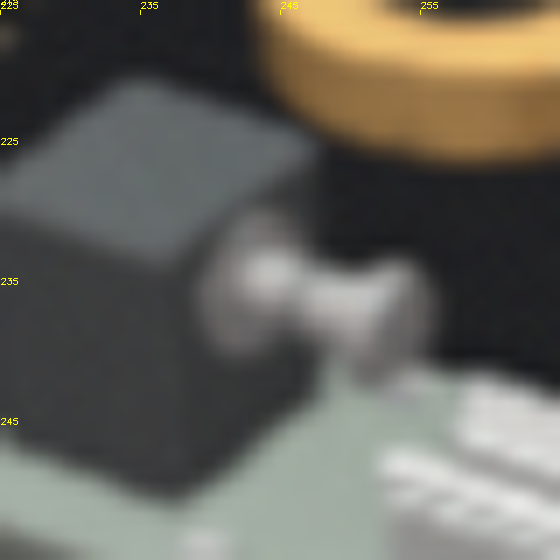

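```bash
python3 - <<'E'
from h import *
c=np.array([.4655,.2315]);a=np.radians(-17);ex=np.array([np.cos(a),np.sin(a)]);ey=np.array([-ex[1],ex[0]])
W=lambda x,y,z:np.r_[c+ex*x/1e3+ey*y/1e3,z/1e3]
for p in [(38,0,45),(38,3,45),(50,3,45),(38,3,60),(50,3,60),(38,0,35),(50,0,35),(38,0,55),(38,10,45),(38,-10,45),(68,0,62)]: print(p,proj('side',[W(*p)])[0].round(1))
E
```

```text
(38, 0, 45) [253.5 238.3]
(38, 3, 45) [252.7 238.9]
(50, 3, 45) [248.4 237.4]
(38, 3, 60) [252.5 233.4]
(50, 3, 60) [248.1 231.9]
(38, 0, 35) [253.7 241.9]
(50, 0, 35) [249.4 240.4]
(38, 0, 55) [253.3 234.6]
(38, 10, 45) [251.  240.4]
(38, -10, 45) [256.  236.2]
(68, 0, 62) [242.4 228.3]
```

The plate's end corner at (247.5,232), head travel of about 4.5 px and a 7.3 N push all agree on roughly 10–14 mm of travel. Now I hold.

```bash

python3 -m handwheel '[{"jaw":0.0,"dp":[0,0,0],"delta_rot":[0,0,0]},{"jaw":0.0,"dp":[0,0,0],"delta_rot":[0,0,0]},{"jaw":0.0,"dp":[0,0,0],"delta_rot":[0,0,0]},{"jaw":0.0,"dp":[0,0,0],"delta_rot":[0,0,0]}]'
python3 - <<'E'
from h import *
f=[]
for i in range(5):
    s=manip.capture('side');q=manip.sense();f.append(q['force'])
print(q['clock'],q['tool_pos'],q['qd'].round(2))
f=np.mean(f,0);print(q['ee_rot'],f,'push',-f[0]*.956+f[1]*.292)
E
```

```text
clock: 11.43
tool_pos: [0.4607, 0.2337, 0.0507]
ee_rot: [-179.6, 0.3, -16.7]
force: [-3.3, 0.9, 1.5]
width: 0.0129
11.6833 [0.46076263 0.23372458 0.05076851] [-0.09 -0.   -0.02 -0.04 -0.07  0.07]
[-179.60595092    0.26752026  -16.75111619] [-3.79490268  0.87005769  2.14894216] push 3.881983808453769
```

Zero rows let the push relax to 3.9 N at nearly the same place, so channel friction is about ±1.7 N and the spring is near 5.6 N. I'll go a bit deeper and keep a small forward bias in each row.

```bash

python3 -m handwheel '[{"jaw":0.0,"dp":[0.0025,-0.0008,0],"delta_rot":[0,-0.003,-0.001]},{"jaw":0.0,"dp":[0.0025,-0.0008,0],"delta_rot":[0,-0.002,-0.001]},{"jaw":0.0,"dp":[0.0019,-0.0006,0],"delta_rot":[0,-0.002,0]}]'
python3 - <<'E'
from h import *
f=[]
for i in range(5):
    s=manip.capture('side');q=manip.sense();f.append(q['force'])
print(q['clock'],q['tool_pos'],q['qd'].round(2))
f=np.mean(f,0);print(q['ee_rot'],f,'push',-f[0]*.956+f[1]*.292)
crop(s,225,215,40,40,14,'pics/s9.png')
E
```

```text
clock: 11.93
tool_pos: [0.463, 0.2331, 0.051]
ee_rot: [-179.5, 0.5, -16.8]
force: [-12.2, 1.7, 8.1]
width: 0.013
12.1833 [0.46304801 0.23308685 0.05101415] [ 0.11 -0.13  0.09 -0.08 -0.02 -0.13]
[-179.54539205    0.52266899  -16.77428609] [-11.45831219   2.01741337   6.56524714] push 11.543231158266803
```

View pics/s9.png

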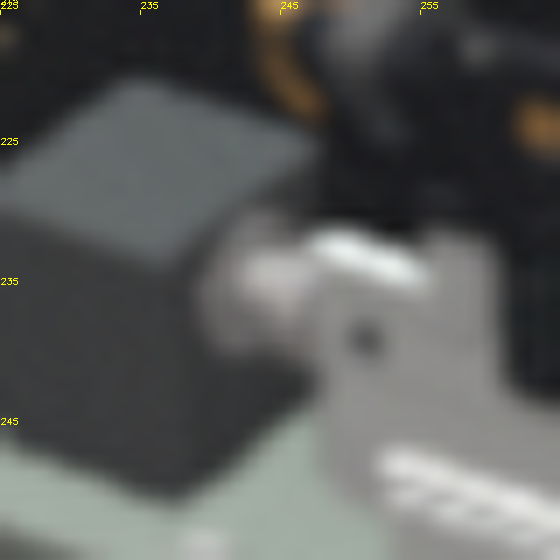

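This is deeper than needed (wrist 11.5 N including friction; estimates 12–14.5 mm). I'll ease back about 1 mm and take out the down-pressing tilt.

```bash

python3 -m handwheel '[{"jaw":0.0,"dp":[0,0,0.0003],"delta_rot":[0,-0.004,0]},{"jaw":0.0,"dp":[0,0,0.0003],"delta_rot":[0,-0.003,0]}]'
python3 - <<'E'
from h import *
f=[]
for i in range(5):
    s=manip.capture('side');q=manip.sense();f.append(q['force'])
    if i%2==0: print(q['clock'],q['tool_pos'])
f=np.mean(f,0);print(q['ee_rot'],f,'push',-f[0]*.956+f[1]*.292)
E
```

```text
clock: 12.35
tool_pos: [0.4613, 0.2335, 0.0508]
ee_rot: [-179.5, 0.4, -16.7]
force: [-4.6, 2.0, 1.7]
width: 0.0132
12.4 [0.46122892 0.23352404 0.05087875]
12.5 [0.46124565 0.23353908 0.05090227]
12.6 [0.46123229 0.23352218 0.05089867]
[-179.48508666    0.38728432  -16.73012365] [-5.70324522  1.57588568  1.90635933] push 5.912461047449195
```

```bash

python3 -m handwheel '[{"jaw":0.0,"dp":[0.0017,-0.0005,0.0001],"delta_rot":[0,-0.003,0]}]'
python3 - <<'E'
from h import *
F=[];P=[]
S=[]
for i in range(24):
    s=manip.capture('side');q=manip.sense();F.append(q['force']);P.append(q['tool_pos']);S.append(s.astype(float))
F=np.array(F);p=-F[:,0]*.956+F[:,1]*.292
print(q['clock'],P[0],P[-1],q['ee_rot'],q['width'],F.mean(0),'push',p[:8].mean(),p[8:16].mean(),p[16:].mean())
s=np.mean(S,0).astype(np.uint8);cv2.imwrite('pics/side10.png',s)
crop(s,215,190,100,80,7,'pics/s10.png')
E
```

```text
clock: 12.68
tool_pos: [0.4614, 0.2335, 0.0509]
ee_rot: [-179.5, 0.4, -16.7]
force: [-12.7, 2.4, 7.7]
width: 0.0131
13.8833 [0.46145152 0.23346564 0.05093504] [0.46142369 0.23348117 0.05093036] [-179.46537444    0.42647252  -16.69441393] 0.012905395513353377 [-9.83064492  1.74586316  5.48501912] push 9.996821140133656 9.674451483222708 10.052393138671173
```

View pics/s10.png

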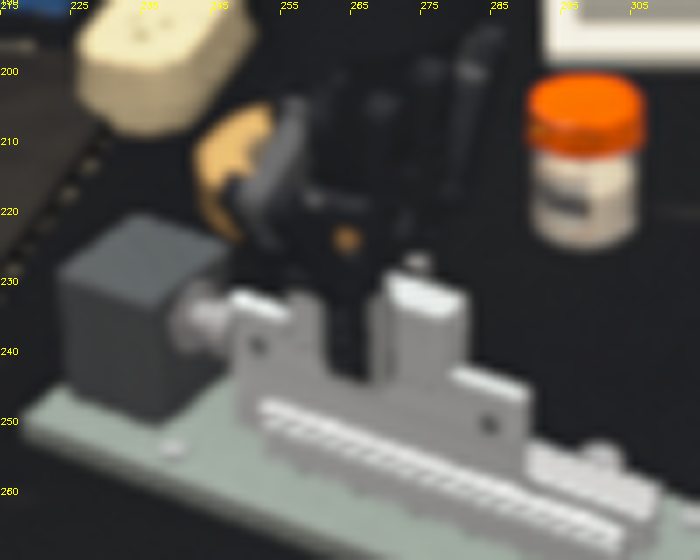

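Steady: the tool moved under 0.1 mm in 1.2 s. Comparing the plate's end (247.5) with the resting head face (about 253) gives 12–13 mm of travel, within ±2 mm. The wrist reads 10 N including channel friction, and the jar and tape are undisturbed. I'll hold on for more than 3 s, check the top view, then hand in.

```bash

python3 - <<'E'
from h import *
F=[];P=[]
for i in range(56):
    s=manip.capture('side');q=manip.sense();F.append(q['force']);P.append(q['tool_pos'])
t=manip.capture('top');t0=cv2.imread('pics/top0.png');s0=cv2.imread('pics/side0.png')
F=np.array(F);P=np.array(P);p=-F[:,0]*.956+F[:,1]*.292
print(manip.sense()['clock'],np.ptp(P,0),P[-1],q['width'],'push',p[:20].mean(),p[20:40].mean(),p[40:].mean())
def cen(im,box,f):
    x0,y0,x1,y1=box;m=f(im[y0:y1,x0:x1].astype(int));ys,xs=np.nonzero(m);return round(xs.mean()+x0,2),round(ys.mean()+y0,2),len(xs)
org=lambda b:(b[...,2]>180)&(b[...,0]<80)
for im in(t0,t): print('jar',cen(im,(300,200,340,240),org))
sp=lambda b:b.min(-1)>190
for im in(s0,s): print('short rail side',cen(im,(303,166,326,171),sp))
print('diff rack region',np.abs(s.astype(int)-s0)[165:198,292:338].mean())
for n,b in(('beaker',(155,170,190,212)),('bottles',(130,215,175,270))):
    x0,y0,x1,y1=b;print(n,np.abs(t.astype(int)-t0)[y0:y1,x0:x1].mean())
E
```

```text
16.7333 [4.92692555e-05 5.00705217e-05 6.12948925e-05] [0.46143707 0.233463   0.05092144] 0.013398811761627431 push 10.185896950736609 9.997209546450247 9.82247959048753
jar (np.float64(318.71), np.float64(219.37), 147)
jar (np.float64(318.65), np.float64(219.33), 149)
short rail side (np.float64(315.0), np.float64(167.5), 30)
short rail side (np.float64(314.76), np.float64(167.52), 29)
diff rack region 14.640974967061924
beaker 2.3360544217687074
bottles 2.031919191919192
```

```bash
python3 -c "
from rig import manip
print(manip.job_done())"
```

```text
the job is handed in; nothing more can be done
None
```

I lifted the long plate out of the rack and stood it in the fixture's channel. I then slid it against the plunger and held it there for about 4 s, and handed the job in still gripping and pushing.

- **Steadiness:** over the last 2.8 s of that hold the tool moved less than 0.1 mm. The grip was on the rail at about 13 mm opening, and the tool was within about 0.6° of vertical.
- **Plunger travel:** I estimate it is 12–13 mm in, give or take 2 mm, from the side picture and the tool's travel. I could not see clearly whether the ring met the bushing.
- **Push force:** the wrist steadily read about 10 N, which disagrees with the 7 N you asked for. Part of that is friction in the channel: at almost the same place the reading ranged from 4 to 10 N depending on which way I last moved. I infer about 7 N on the plunger itself, but I did not measure that directly. On the way in, the wrist reading briefly reached about 12.5 N.
- **Everything else:** the jar, short plate, beaker and bottles had not moved in the last pictures. I did not check the tape roll numerically. In the side view the visible part of it looked unmoved.

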